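# Step the sample carrier under the needle

### The arm

A 6-joint arm with a two-finger parallel gripper is mounted at the origin on a cart in front of the work surface, level with it; the furniture and walls round the work are solid. World frame = base frame: x ahead of the robot, y to its left, z up, the work surface at z = 0. Lengths are in mm, angles in rad, forces in N, time in s.
With the tool pointing down it reaches from about 250 to 850 mm from the base axis. Payload 12.5 kg.
Tool frame: the origin (TCP) lies at the very end of the fingers, on their centre line; the grasp point (between the pads) lies 19 mm behind it (arm.grasp_offset is the distance from the TCP to the grasp point, in mm); z points along the fingers, y is the line along which they close (so a half turn about z gives the same grasp; the last joint's range is limited). The gripper opens to 93 mm and grips with 3 to 60 N. Pads are 15 mm wide; open, the fingers measure 128 mm over their backs; the gripper's body (75 mm by 188 mm) begins 65 mm behind the grasp point.
Start: joints at [1.033, 0.351, 1.652, -0, 1.139, -0.085], TCP at [240.585, 494.574, 218.633] pointing down, gripper open.
Joint ranges: [-2.75, 2.75], [-0.79, 2.1], [0.01, 2.65], [-1.57, 4.71], [0.07, 3.14], [-2.87, 2.87]. Speed limits (rad/s): [2.22, 2.22, 2.79, 3.14, 3.14, 3.14].

### API

Orientations are given as a rotation vector (axis times angle).
In Python, from station import arm, imaging gives the robot as it stands.
- The arm moves only by the tool jog_arm, never from a script. Its argument "commands" is a list of rows, each a list of 3 entries, a list of its own where there are three numbers: the closure, from 0 (fully open) to 1 (shut), then the shift along the tool's x, y, z in m, then the turn about the tool's z in degrees. A call has 1 to 12 rows; each row shifts and turns the commanded pose from where the row before left it, along the tool's axes as they then stand; what a row does not reach is not made up. A row lasts 1/10 s, in which the tool goes at most 50 mm and 8.59 degrees, less where a joint would pass 70% of its speed; a pose out of reach is approached as far as the arm can. A call is refused whole if a number of a shift passes 0.05 or a number of a turn 8.59, either way. A call with a gripper value outside its range is refused whole. The fingers move at their own pace and stop on an object; "newtons" is the grip in N (left out, the last holds). Time passes only in rows, so rows that do not move let the fingers close. It gives the time, the measured TCP pose, the force and the opening at its end, in the units of the state.
- arm.observe(): the state, without advancing time (a new reading comes with each control period).
- imaging.capture(name): name is "scene" or "top" or "wrist"; returns a dict with "frame" (400x640x3 uint8, blue, green, red), "fx", "fy", "cx", "cy" (pixels), "k1" (the pictures are not rectified: a ray, as slopes to the right and down, at radius r is drawn at 1 + k1 r^2 times it, then the intrinsics apply), "world_to_cam" (4x4, takes a point from world to camera coordinates). Camera axes: x right, y down, z forward; pixel columns grow to the right and rows downward; lengths in mm; the calibration is good to about 2 mm. A picture is of the moment at which its call begins. There is no depth.
- arm.finish_job(): hands the job in, once; it reports no verdict.
The state is a dict: "clock": time; "joint_pos": joint angles; "joint_velocities": joint speeds; "joint_efforts": joint torques, N m; "position": TCP position; "orientation": TCP orientation; "force": force on the tool from outside, world axes, zero at the start; "torque": the same for the moment, N m; "finger_gap": finger opening in mm.
Only numpy, scipy, OpenCV 4.12 (cv2) and the standard library are available. Lean on these libraries where they do the work, as an engineer would, in place of code of your own. Each camera call takes 0.05 s, during which the arm holds its last target. There are 200 camera calls.

### The job

Slide the white sample carrier by its black knob until the white centre dot of the red spot is right under the tip of the fixed needle, and keep it still there for about a second. Then step it on until the centre dot of the blue spot is right under the needle tip, let go and leave it there. Do not touch the needle or its stand with the robot, and leave the things round about where they are.

Things in the scene. Friction and masses are not known exactly. Their poses are not given: they have to be found in the camera images.
- stage: two-axis hand stage, fixed: grey base plate 260 (x) by 240 mm (y), aluminium saddle on rails, white carrier plate 168 by 130 mm on top. Origin: centre of the base's underside, on the worktop. The saddle slides along its x (away from the robot, turned by a yaw of up to 0.25 rad), the carrier along its y. The carrier cannot turn or lift; each slide has 2 N of friction and stays where it is left.
- saddle (a joint): slide of saddle and carrier along the stage's x, in m: 0 in mid-travel, stops at -0.06 (towards the robot) and +0.06 (away)
- carrier (a joint): slide of the carrier along the stage's y, in m: 0 in mid-travel, stops at -0.065 and +0.065 (to the robot's left)
- knob (a point): the carrier's upright black knob with an aluminium band, a round handle 26 mm in diameter from 70 to 114 mm above the worktop, on a 16 mm stem near the carrier's edge towards the robot; this point is on its axis 92 mm above the worktop. The carrier's top face is at 56 mm.
- red_well (a point): red spot on the white carrier plate: a flat coloured disc 31 mm across with a white centre dot 12 mm across; this point is the middle of the dot, on the plate's top face 57 mm above the worktop. In the stage's own axes (those of body stage) it lies 60 mm in x and 35 mm in y from the middle of the knob.
- blue_well (a point): blue spot on the white carrier plate: a flat coloured disc 31 mm across with a white centre dot 12 mm across; this point is the middle of the dot, on the plate's top face 57 mm above the worktop. In the stage's own axes (those of body stage) it lies 120 mm in x and -35 mm in y from the middle of the knob. (Yellow and green spots play no part.)
- needle_tip (a point): tip of the fixed brass needle that points straight down, 62 mm above the worktop (5 mm over the spots); the needle hangs from a horizontal arm (110 to 120 mm above the worktop; the brass body reaches up to 128 mm) that runs from the needle 147 mm along the stage's +x to an upright post 137 mm tall
- needle_stand: the needle's stand, fixed to the worktop behind the stage: dark steel foot, post, arm and needle. Origin on the worktop straight under the needle tip; axes as the stage's. It must not be touched.
- tip_box_mid (a point): bystander: blue tip box with clear lid, 74 x 118 x 65 mm; point at its centre
- tape_mid (a point): bystander: roll of beige tape lying flat, 98 mm across, 25 mm high; point at its centre
- timer_mid (a point): bystander: white timer with a display, 47 x 62 x 58 mm; point at its centre

How it is judged (in metres and radians):
On the way:
1. the red spot's centre dot rests under the needle tip (within 6 mm sideways, slides still) for half a second (horizontal distance between red_well and needle_tip below 0.006 m and velocity of joint saddle between -0.01 and 0.01 m/s and velocity of joint carrier between -0.01 and 0.01 m/s), for 0.5 s.
At the end, for the whole second after the job is handed in: The middle of the blue spot is within 6 mm, sideways, of the needle tip and both slides are still, after the carrier first rested with the red spot under the needle in the same way for half a second (horizontal distance between blue_well and needle_tip below 0.006 m and velocity of joint saddle between -0.01 and 0.01 m/s and velocity of joint carrier between -0.01 and 0.01 m/s); the robot touches nothing.
It fails at once if the robot touches the needle or its stand (more than 3 N) (contact force between any of the fingers, the arm and needle_stand above 3 N).
It fails at once if the tip box, tape or timer is moved by more than 25 mm (distance of any of tip_box_mid, tape_mid, timer_mid from where it was at the start of the episode above 0.025 m).
It also fails if it takes over 46 s, if anything falls off the work surface, if the arm or the gripper's body presses on something with over 40 N, if the wrist force passes 120 N, or if a joint passes its speed limit or range.

## Working session

There is one attempt and no reset: what is moved stays moved. The work goes in short steps, Python scripts to look and compute and a tool call to move; the robot and the scene stay as the last step left them, time stands still between calls to the robot, and variables do not carry over. Pictures are saved under pics/ and viewed, on a budget of 10 in all, crops included, one or two more only if the job needs it, and the job is handed in when it is done.

Besides the shell and the picture viewer there is one more tool, called after "Emit:" by a JSON object that holds its "api" and its "payload". jog_arm: Moves the arm, as the interface text tells. Its arguments: {"type":"object","properties":{"commands":{"type":"array"},"newtons":{"type":"number"}},"required":["commands"]}

```bash
mkdir -p pics
cat > h.py <<'E'
import numpy as np, cv2
from station import arm, imaging
def ray(c,u,v):
    K=np.array([[c['fx'],0,c['cx']],[0,c['fy'],c['cy']],[0,0,1]],float)
    # k1 on slopes: distortion (k1,0,0,0)
    p=cv2.undistortPoints(np.array([[[u,v]]],float),K,np.array([c['k1'],0,0,0.]))[0,0]
    W=np.array(c['world_to_cam']);R=W[:3,:3];o=-R.T@W[:3,3]
    d=R.T@np.array([p[0],p[1],1]);return o,d/np.linalg.norm(d)
def onz(c,u,v,z):
    o,d=ray(c,u,v);return o+d*(z-o[2])/d[2]
def proj(c,P):
    K=np.array([[c['fx'],0,c['cx']],[0,c['fy'],c['cy']],[0,0,1]],float)
    W=np.array(c['world_to_cam']);r,_=cv2.Rodrigues(W[:3,:3])
    return cv2.projectPoints(np.array([P],float),r,W[:3,3],K,np.array([c['k1'],0,0,0.]))[0][0,0]
E
python3 - <<'E'
from h import *
s=arm.observe();print({k:np.round(s[k],3) for k in('clock','position','orientation','finger_gap')})
for n in('scene','top'):
    c=imaging.capture(n);cv2.imwrite(f'pics/{n}0.png',c['frame']);np.save(f'{n}0.npy',c,allow_pickle=True)
    W=np.array(c['world_to_cam']);print(n,c['fx'],c['k1'],np.round(-W[:3,:3].T@W[:3,3]),np.round(W[:3,:3],2).tolist())
E
```

```text
{'clock': np.float64(0.0), 'position': array([240.42 , 494.299, 218.112]), 'orientation': array([-7.050e-01, -3.061e+00,  2.000e-03]), 'finger_gap': np.float64(93.115)}
scene 446.6799783218187 -0.1208137317405128 [-127. -619.  529.] [[0.63, -0.78, 0.01], [-0.35, -0.3, -0.88], [0.69, 0.55, -0.47]]
top 438.270071657019 -0.08296155478526254 [ 445.  -93. 1165.] [[0.03, -1.0, -0.01], [-0.99, -0.03, -0.11], [0.11, 0.01, -0.99]]
```

View pics/top0.png

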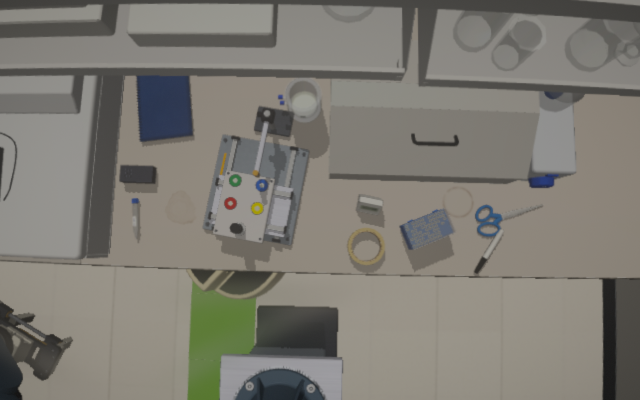

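View pics/scene0.png

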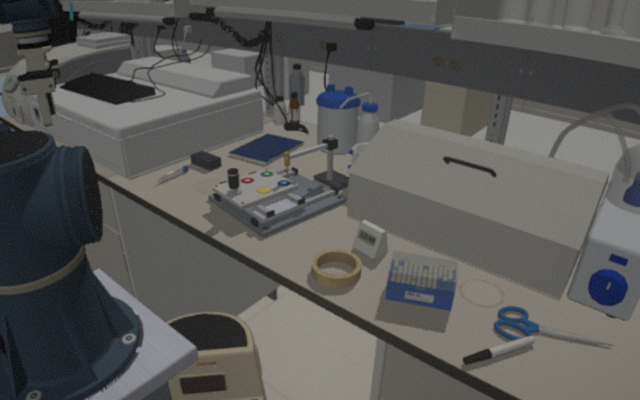

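Top view: knob (236,228), red (230,203), blue (261,185), needle about (256,173), arm running to the post at (267,115). The scene view shows the same stage, with the needle near (287,165) and the knob at (233,178). Next I measure with masks and crop the needle.

Run:
```python
from h import *
C={n:np.load(f'{n}0.npy',allow_pickle=True).item() for n in('scene','top')}
pred={'scene':{'red':(247,181),'blue':(284,183)},'top':{'red':(230,203),'blue':(261,185)}}
P={}
for n,c in C.items():
    hsv=cv2.cvtColor(c['frame'],cv2.COLOR_BGR2HSV);h,s,v=cv2.split(hsv)
    for k,(u,w) in pred[n].items():
        m=((s>110)&(((h<8)|(h>172)) if k=='red' else ((h>105)&(h<130)))).astype(np.uint8)
        q=np.zeros_like(m);q[w-14:w+14,u-14:u+14]=m[w-14:w+14,u-14:u+14]
        hull=cv2.convexHull(cv2.findNonZero(q));M=cv2.moments(hull)
        u1,v1=M['m10']/M['m00'],M['m01']/M['m00']
        P[n,k]=onz(c,u1,v1,57);print(n,k,round(u1,1),round(v1,1),'area',M['m00'],P[n,k].round(1))
    d=P[n,'blue']-P[n,'red'];print('len',np.hypot(*d[:2]),'(92.2) yaw',np.arctan2(d[1],d[0])-np.arctan2(-70,60))
a=cv2.resize(C['top']['frame'][95:245,195:315],None,fx=4,fy=4,interpolation=cv2.INTER_CUBIC)
b=cv2.resize(C['scene']['frame'][130:230,205:355],None,fx=4,fy=4,interpolation=cv2.INTER_CUBIC)[:400]
cv2.imwrite('pics/a.png',cv2.resize(a,None,fx=1,fy=1)); cv2.imwrite('pics/b.png',b)
```

```text
scene red 246.9 180.0 area 34.0 [544.8 138.4  57. ]
scene blue 283.0 182.5 area 27.0 [592.3  60.6  57. ]
len 91.16695502850088 (92.2) yaw -0.15959404081108008
top red 229.9 202.9 area 88.5 [547. 140.  57.]
top blue 261.2 184.9 area 82.5 [595.5  62.   57. ]
len 91.8529166487403 (92.2) yaw -0.15245428771577618
```

View pics/a.png

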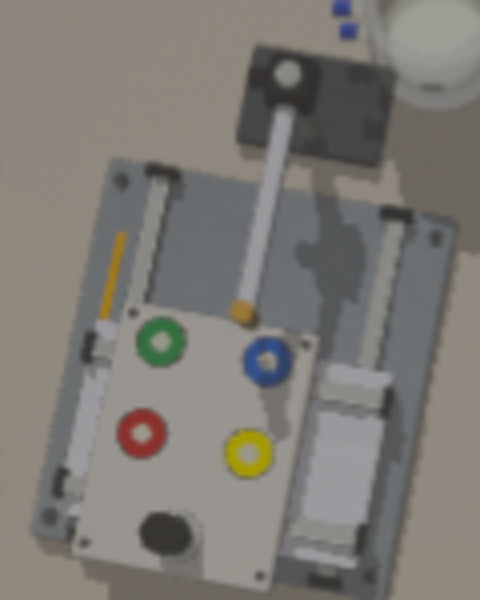

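View pics/b.png

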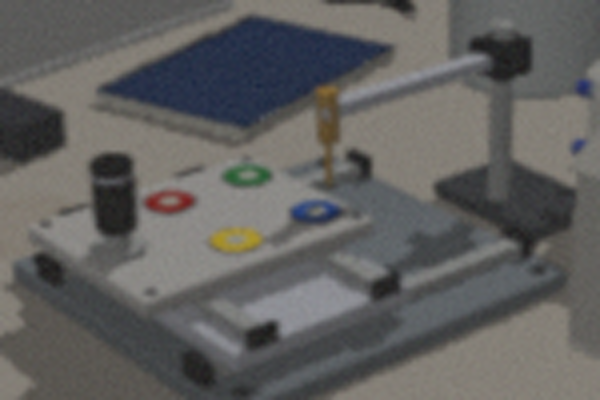

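Crop a: brass head at full-image (255.7,172.7) in the top view. Crop b: needle tip at (287.5,176) and its head at (286.8,152) in the scene view, with the knob axis at about (233,178).

Run:
```python
from h import *
C={n:np.load(f'{n}0.npy',allow_pickle=True).item() for n in('scene','top')}
print('scene tip z62',onz(C['scene'],287.5,176,62).round(1),'head z128',onz(C['scene'],286.8,152,128).round(1))
print('top head z128/120',onz(C['top'],255.5,172.4,128).round(1),onz(C['top'],255.5,172.4,115).round(1))
yaw=-.155;R=np.array([[np.cos(yaw),-np.sin(yaw)],[np.sin(yaw),np.cos(yaw)]])
red=np.array([546,139.2]);blue=np.array([594,61.3])
k1=red-R@[60,35];k2=blue-R@[120,-35];print('knob',k1,k2)
for n in C: print(n,'knob top proj',proj(C[n],[*k1,114]).round(1))
```

```text
scene tip z62 [619.7  70.5  62. ] head z128 [615.9  68.1 128. ]
top head z128/120 [615.7  67.  128. ] [617.8  69.  115. ]
knob [481.31600468 113.88240238] [480.84191978 114.40601549]
scene knob top proj [232.5 169.4]
top knob top proj [234.5 228. ]
```

Emit:
{"api": "jog_arm", "payload": {"commands": [[0,[0,0,0],-8.5],[0,[0,0,0],-8.5],[0,[-0.03,-0.034,0],0],[0,[-0.03,-0.034,0],0],[0,[-0.03,-0.034,0],0],[0,[-0.03,-0.034,0],0],[0,[-0.03,-0.034,0],0],[0,[-0.03,-0.034,0],0],[0,[-0.03,-0.034,0],0],[0,[-0.03,-0.034,0],0],[0,[-0.026,-0.034,0],0],[0,[-0.025,-0.032,0],0]], "newtons": 20}}

```text
clock: 1.3
position: [476.0, 113.6, 218.5]
orientation: [-0.246, -3.132, 0.0]
force: [1.2, 0.7, -0.2]
finger_gap: 92.9
```

Run:
```python
from h import *
s=arm.observe();p=s['position'];print(s['clock'],np.round(p,1))
R=cv2.Rodrigues(np.array(s['orientation'],float))[0];print(R.round(3),'yaw of tool y',np.arctan2(R[1,1],R[0,1])-np.pi/2)
c=imaging.capture('wrist');np.save('w1.npy',c,allow_pickle=True)
for P in([481,114,114],[617.5,68.5,62],[546,139.2,57],[594,61.3,57]):print(P,proj(c,P).round())
cv2.imwrite('pics/w1.png',c['frame'])
```

```text
1.3 [476.  113.6 218.5]
[[-0.988  0.156 -0.   ]
 [ 0.156  0.988 -0.   ]
 [ 0.    -0.    -1.   ]] yaw of tool y -0.15649718684848346
[481, 114, 114] [323. 198.]
[617.5, 68.5, 62] [302. 304.]
[546, 139.2, 57] [355. 236.]
[594, 61.3, 57] [292. 285.]
```

View pics/w1.png

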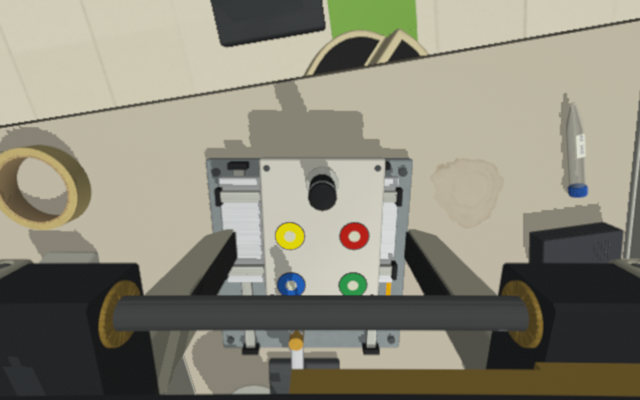

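Wrist view: knob (322,193), red (354,236) and blue (291,285) agree with the predictions to about 1 px for the spots. The needle tip is hidden behind a gripper bar, and its head is at (296,343). Now I descend and grip.

Emit:
{"api": "jog_arm", "payload": {"commands": [[0,[-0.005,0,0.03],0],[0,[0,0,0.03],0],[0,[0,0,0.03],0],[0,[0,0,0.03],0],[0,[0,0,0.023],0],[0,[0,0,0],0],[1,[0,0,0],0],[1,[0,0,0],0],[1,[0,0,0],0],[1,[0,0,0],0],[1,[0,0,0],0],[1,[0,0,0],0]], "newtons": 25}}

```text
clock: 2.55
position: [480.5, 114.7, 75.9]
orientation: [0.245, 3.132, 0.0]
force: [0.3, -0.3, 0.7]
finger_gap: 49.3
```

Run:
```python
from h import *
c=np.load('w1.npy',allow_pickle=True).item()
print('head',onz(c,296,343,128).round(1))
s=arm.observe();print(np.round(s['position'],1),s['finger_gap'],np.round(s['force'],1))
yaw=-.156;R=np.array([[np.cos(yaw),-np.sin(yaw)],[np.sin(yaw),np.cos(yaw)]])
for n in('red','blue'):
    pass
t=np.array([617.5,68.5])
for o in([60,35],[120,-35]):
    g=t-R@o;print('knob goal',g,'stage delta',R.T@(g-np.array(s['position'])[:2]))
```

```text
head [613.5  67.6 128. ]
[480.5 114.7  75.9] 49.29782968400324 [ 0.3 -0.3  0.7]
knob goal [552.79071943  43.24709902] stage delta [ 82.46497852 -59.34886111]
knob goal [504.39508237 121.719147  ] stage delta [22.46497852 10.65113889]
```

Emit:
{"api": "jog_arm", "payload": {"commands": [[1,[0,0,0],0],[1,[0,0,0],0],[1,[0,0,0],0],[1,[0,0,0],0],[1,[0,0,0],0],[1,[0,0,0],0]], "newtons": 25}}

```text
clock: 3.15
position: [480.4, 114.7, 75.6]
orientation: [-0.245, -3.132, 0.0]
force: [-0.6, -0.6, -0.5]
finger_gap: 25.7
```

Emit:
{"api": "jog_arm", "payload": {"commands": [[1,[-0.004,-0.003,0],0],[1,[-0.008,-0.006,0],0],[1,[-0.008,-0.006,0],0],[1,[-0.008,-0.006,0],0],[1,[-0.008,-0.006,0],0],[1,[-0.008,-0.006,0],0],[1,[-0.008,-0.006,0],0],[1,[-0.008,-0.006,0],0],[1,[-0.008,-0.006,0],0],[1,[-0.008,-0.004,0],0],[1,[-0.006,-0.002,0],0],[1,[0,0,0],0]]}}

```text
clock: 4.35
position: [553.7, 44.9, 75.6]
orientation: [0.245, 3.131, -0.001]
force: [1.7, -2.4, -0.4]
finger_gap: 25.7
```

Run:
```python
from h import *
s=arm.observe();print(s['clock'],np.round(s['position'],1),s['finger_gap'],np.round(s['force'],1))
ims=[]
for n in('scene','top','wrist'):
    c=imaging.capture(n);np.save(n+'1.npy',c,allow_pickle=True)
    p=proj(c,[617,68.5,62]);print(n,p)
    u,v=p.astype(int);r=25 if n!='wrist' else 60
    f=c['frame'][max(v-r,0):v+r,max(u-r,0):u+r];print(n,'crop origin',u-r,v-r,f.shape)
    ims.append(cv2.resize(f,(266,266),interpolation=cv2.INTER_CUBIC))
cv2.imwrite('pics/c1.png',np.hstack(ims))
```

```text
4.35 [553.7  44.9  75.6] 25.73964363102424 [ 1.7 -2.4 -0.4]
scene [287.37500908 176.55885376]
scene crop origin 262 151 (50, 50, 3)
top [258.71949877 176.18652074]
top crop origin 233 151 (50, 50, 3)
wrist [372.63281084 319.25223404]
wrist crop origin 312 259 (120, 120, 3)
```

View pics/c1.png

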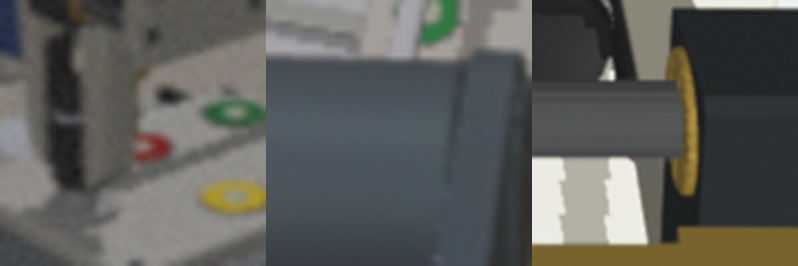

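The slide has moved. The views of the tip are blocked by the gripper, so I rest here, let go, back off and check with a clear view.

Emit:
{"api": "jog_arm", "payload": {"commands": [[1,[0,0,0],0],[1,[0,0,0],0],[1,[0,0,0],0],[1,[0,0,0],0],[1,[0,0,0],0],[1,[0,0,0],0],[0.5,[0,0,0],0],[0.5,[0,0,0],0],[0.5,[0,0,0],0],[0.5,[0,0,0],0],[0.5,[0,0,0],0],[0.5,[0,0,0],0]]}}

```text
clock: 5.7
position: [552.6, 45.6, 75.6]
orientation: [-0.245, -3.132, -0.0]
force: [-0.3, -0.3, 0.2]
finger_gap: 46.7
```

Emit:
{"api": "jog_arm", "payload": {"commands": [[0.5,[0,0,-0.03],0],[0.5,[0,0,-0.04],0],[0.5,[0,0,-0.04],0],[0.5,[0,0,-0.03],0],[0.5,[0.03,0.03,0],0],[0.5,[0.03,0.03,0],0],[0.5,[0.03,0.03,0],0],[0.5,[0.03,0.03,0],0],[0.5,[0.03,0.03,0],0],[0.5,[0.03,0.03,0],0],[0.5,[0.01,0.03,0],0],[0.5,[0,0.03,0],0]]}}

```text
clock: 6.9
position: [400.9, 313.7, 216.0]
orientation: [0.243, 3.132, 0.0]
force: [0.7, -0.4, 0.5]
finger_gap: 46.8
```

Run:
```python
from h import *
s=arm.observe();print(s['clock'],np.round(s['position'],1),s['finger_gap'])
ims=[]
for n in('scene','top'):
    c=imaging.capture(n);np.save(n+'2.npy',c,allow_pickle=True)
    u,v=proj(c,[617,68.5,62]).astype(int);r=30
    print(n,'origin',u-r,v-r);f=c['frame'][v-r:v+r,u-r:u+r]
    ims.append(cv2.resize(f,(390,390),interpolation=cv2.INTER_CUBIC))
cv2.imwrite('pics/c2.png',np.hstack(ims))
```

```text
6.9 [400.9 313.7 216. ] 46.83802090789489
scene origin 257 146
top origin 228 146
```

View pics/c2.png

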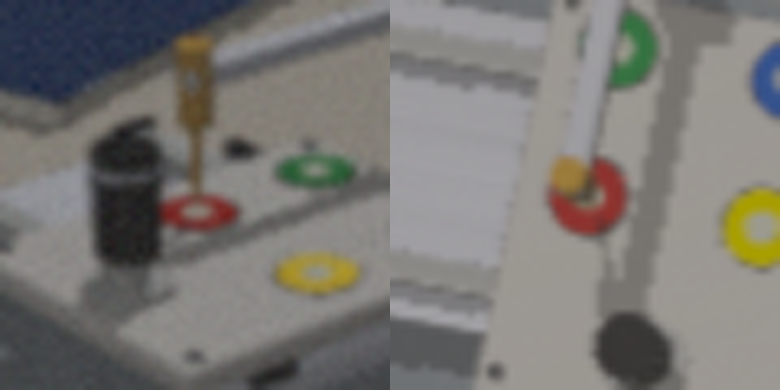

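Scene crop: tip at crop (197,197), just above the red dot at (198,212). Top crop: head at (570,174), with the shaft running down into the red ring, whose centre is at (588,196). A numerical check:

Run:
```python
from h import *
for n,cut in(('scene',None),('top',None)):
    c=np.load(n+'2.npy',allow_pickle=True).item()
    u,v=proj(c,[617,68.5,57]).astype(int)
    h,s,vv=cv2.split(cv2.cvtColor(c['frame'],cv2.COLOR_BGR2HSV))
    def hull(m):
        q=np.zeros_like(m);q[v-14:v+14,u-14:u+14]=m[v-14:v+14,u-14:u+14]
        return cv2.findNonZero(q)
    m=((s>110)&((h<8)|(h>172))).astype(np.uint8)
    (a,b),ax,_=cv2.fitEllipse(cv2.convexHull(hull(m)))
    r=onz(c,a,b,57);print(n,'red',round(a,1),round(b,1),np.round(ax,1),r.round(1))
    print(' predicted tip px over red',proj(c,[r[0],r[1],62]).round(1),'head-top px',proj(c,[r[0],r[1],128]).round(1),'head-base ~95',proj(c,[r[0],r[1],95]).round(1))
    p=(s>90)&(h>10)&(h<22);ys,xs=np.nonzero(p[v-40:v+15,u-15:u+12]);print(' brass bbox/mean',xs.min()+u-15,xs.max()+u-15,ys.min()+v-40,ys.max()+v-40,xs.mean()+u-15,ys.mean()+v-40)
    if n=='scene':
        for y in range(v-28,v+6):
            x=np.nonzero(p[y,u-8:u+8])[0]
            if len(x):print(y,x.min()+u-8,x.max()+u-8,end='; ')
    print()
```

```text
scene red 286.7 178.2 [ 4.3 11. ] [616.6  70.6  57. ]
 predicted tip px over red [286.7 176.4] head-top px [286.2 151.7] head-base ~95 [286.4 164.2]
 brass bbox/mean 284 289 151 166 286.46153846153845 157.65384615384616
151 286 287; 152 284 289; 153 284 288; 154 284 288; 155 284 288; 156 285 288; 157 288 288; 158 288 288; 159 288 288; 160 285 288; 161 285 288; 162 285 288; 163 285 288; 164 285 288; 165 286 287; 166 287 287; 
top red 258.3 176.1 [ 9.6 11.5] [618.1  70.3  57. ]
 predicted tip px over red [258.  175.7] head-top px [254.2 171.4] head-base ~95 [256.2 173.6]
 brass bbox/mean 253 258 170 176 255.27586206896552 172.75862068965517
```

Red rests on the mark: both views agree to 2–3 mm, with the head in the top view hinting at about 1 mm less in x and y. I return to the knob and step to blue by (+61, +69) mm in tool axes.

Emit:
{"api": "jog_arm", "payload": {"commands": [[0.5,[0,-0.03,0],0],[0.5,[-0.01,-0.03,0],0],[0.5,[-0.03,-0.03,0],0],[0.5,[-0.03,-0.03,0],0],[0.5,[-0.03,-0.03,0],0],[0.5,[-0.03,-0.03,0],0],[0.5,[-0.03,-0.03,0],0],[0.5,[-0.03,-0.03,0],0],[0.5,[0,0,0],0],[0.5,[0,0,0.03],0]]}}

```text
clock: 8.0
position: [554.4, 44.4, 188.0]
orientation: [0.248, 3.126, 0.001]
force: [1.0, 0.2, -0.7]
finger_gap: 46.5
```

Emit:
{"api": "jog_arm", "payload": {"commands": [[0.5,[0,0,0.04],0],[0.5,[0,0,0.04],0],[0.5,[0,0,0.03],0],[0.5,[0,0,0],0],[1,[0,0,0],0],[1,[0,0,0],0],[1,[0,0,0],0],[1,[0,0,0],0],[1,[0,0,0],0],[1,[0,0,0],0],[1,[0,0,0],0],[1,[0,0,0],0]]}}

```text
clock: 9.2
position: [553.4, 45.6, 77.3]
orientation: [0.245, 3.13, 0.0]
force: [-2.3, -0.1, 7.7]
finger_gap: 25.8
```

Emit:
{"api": "jog_arm", "payload": {"commands": [[1,[0,0,0],0],[1,[0,0,0],0],[1,[0,0,0],0],[1,[0,0,0],0],[1,[0,0,0],0],[1,[0,0,0],0],[1,[0,0,0],0]]}}

```text
clock: 9.9
position: [553.4, 45.7, 77.2]
orientation: [0.245, 3.13, 0.0]
force: [-1.2, 0.5, 8.9]
finger_gap: 25.4
```

Emit:
{"api": "jog_arm", "payload": {"commands": [[1,[0.003,0.004,0],0],[1,[0.007,0.008,0],0],[1,[0.007,0.008,0],0],[1,[0.007,0.008,0],0],[1,[0.007,0.008,0],0],[1,[0.007,0.008,0],0],[1,[0.007,0.008,0],0],[1,[0.007,0.008,0],0],[1,[0.005,0.005,0],0],[1,[0.004,0.004,0],0],[1,[0,0,0],0],[1,[0,0,0],0]]}}

```text
clock: 11.1
position: [503.8, 123.9, 77.2]
orientation: [0.244, 3.13, 0.002]
force: [-1.9, 2.9, 9.2]
finger_gap: 25.7
```

Emit:
{"api": "jog_arm", "payload": {"commands": [[1,[0,0,0],0],[1,[0,0,0],0],[0.5,[0,0,0],0],[0.5,[0,0,0],0],[0.5,[0,0,0],0],[0.5,[0,0,0],0],[0.5,[0,0,0],0],[0.5,[0,0,0],0]]}}

```text
clock: 11.9
position: [503.0, 123.2, 75.6]
orientation: [-0.245, -3.132, 0.0]
force: [0.3, 0.3, -0.1]
finger_gap: 46.2
```

Emit:
{"api": "jog_arm", "payload": {"commands": [[0.5,[0,0,-0.03],0],[0.5,[0,0,-0.04],0],[0.5,[0,0,-0.04],0],[0.5,[0,0,-0.03],0],[0.5,[0.03,0.03,0],0],[0.5,[0.03,0.03,0],0],[0.5,[0.03,0.03,0],0],[0.5,[0.03,0.03,0],0],[0.5,[0,0.03,0],0],[0.5,[0,0.03,0],0],[0.5,[0,0.03,0],0],[0.5,[0,0.03,0],0]]}}

```text
clock: 13.1
position: [421.7, 380.2, 215.6]
orientation: [-0.245, -3.132, 0.0]
force: [-0.3, -0.6, -0.2]
finger_gap: 46.4
```

Run:
```python
from h import *
s=arm.observe();print(s['clock'],np.round(s['position'],1),s['finger_gap'])
ims=[]
for n in('scene','top'):
    c=imaging.capture(n);np.save(n+'3.npy',c,allow_pickle=True)
    u,v=proj(c,[617,68.5,57]).astype(int);r=30
    h,s,vv=cv2.split(cv2.cvtColor(c['frame'],cv2.COLOR_BGR2HSV))
    m=((s>110)&(h>105)&(h<130)).astype(np.uint8);q=np.zeros_like(m);q[v-10:v+12,u-14:u+14]=m[v-10:v+12,u-14:u+14]
    (a,b),ax,_=cv2.fitEllipse(cv2.convexHull(cv2.findNonZero(q)));p=onz(c,a,b,57)
    print(n,'origin',u-r,v-r,'blue',a,b,np.round(ax,1),p.round(1),'tip',proj(c,[p[0],p[1],62]).round(1),'head',proj(c,[p[0],p[1],128]).round(1))
    ims.append(cv2.resize(c['frame'][v-r:v+r,u-r:u+r],(390,390),interpolation=cv2.INTER_CUBIC))
cv2.imwrite('pics/c3.png',np.hstack(ims))
```

```text
13.1 [421.7 380.2 215.6] 46.39787886889702
scene origin 257 148 blue 286.92578125 178.39901733398438 [ 4.4 10.3] [616.1  69.3  57. ] tip [286.9 176.6] head [286.5 151.8]
top origin 228 146 blue 258.13916015625 176.10726928710938 [10.3 10.8] [617.9  70.7  57. ] tip [257.9 175.8] head [254.  171.4]
```

View pics/c3.png

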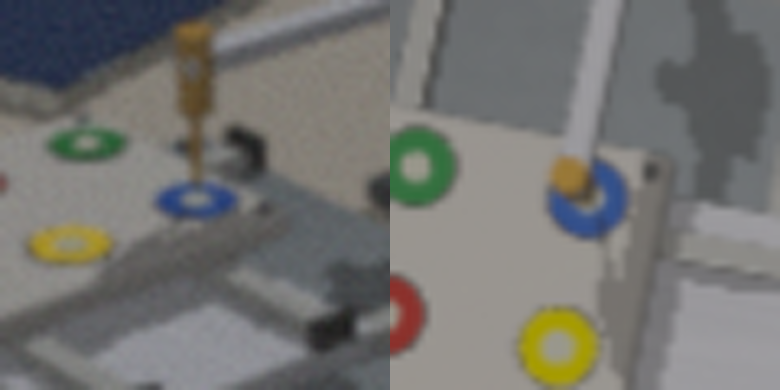

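The scene crop shows the tip at (196,186), directly over the blue dot at (197,201). The top crop shows the shaft entering the ring at about (585,190), with the ring centre at (588,198). Both views put the tip within about 2 mm of the dot, so I hand in.

```bash
python3 -c "
from station import arm
print(arm.finish_job(), arm.observe()['force'])"
```

```text
the job is handed in; nothing more can be done
the job is handed in; nothing more can be done
```

I slid the carrier by its knob until the red dot was under the needle and let it rest there for several seconds. During that rest I let go, backed off for a clear look, and took hold of the knob again. I then stepped it on to the blue dot, released it, and backed away. The job was handed in at about 13 s of the 46 s allowed.

- **Position:** with the gripper clear, the scene and top views both put the needle over the red dot, and later over the blue dot. I estimate the error at about 2 mm for blue and up to 3 mm for red, against the 6 mm allowed. The two views disagreed by about 2 mm on where each dot was, which is within the calibration error.
- **Tip not measured directly from above:** in the top view the needle's head hides its tip. That check used the head and shaft instead.
- **Contact:** the force readings at the end of each move stayed below about 10 N. The highest, about 9 N upward, came while gripping the knob the second time. I planned the path clear of the needle stand and the bystanders, but did not measure the bystanders again at the end.

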